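Lock the food slicer out for cleaning

TASK

Lock the food slicer out for cleaning: its carriage fully home at the right, the black thickness lever parked at its far-right end so that the gauge plate covers the blade's edge, and the red release lever thrown fully over to the right. The three are mechanically interlocked and go in one order only, so when one stops short do not force it past the lock but find what is not yet home. Keep off the blade and leave the things standing around where they are.

Things in the scene. Friction and masses are not known exactly. Their poses are not given: they have to be found in the camera images.
- slicer: White food slicer, fixed, 380 mm long (y), base 62 mm high, its skirt front 100 mm before the origin, its back 130 mm behind. Origin under its middle at worktop height; x points away from the robot, y left along the carriage's travel, z up. Two slot levers stick out of the skirt: black on an upright pivot at (-50, 0) mm, red at (-50, -137) mm. Motor and gauge plate behind: 290 mm high.
- blade: The round steel blade, 170 mm across, upright behind the carriage's left half; the origin is on its axis, which is the slicer's x. It must not be touched.
- carriage (a joint): Travel of the steel carriage along the slicer's +y (to the left), m: 0 is home, against its right-hand stop; 0.130 far left. It stays where it is left; about 2 N moves it. Once the thickness lever is parked it is locked at home.
- carriage_grip (a point): On the axis of the carriage's black upright handle post, 24 mm thick, 148 to 236 mm above the worktop; this point is 195 mm up. It stands on the tray's front wall (top 145 mm up, front face 123 mm before the slicer's origin). The tray is 180 mm wide, the post 10 mm left of its middle; an end wall 203 mm high stands 96 mm right of the post. A wall cabinet hangs 450 mm up from world x 565 mm on.
- thickness_lever (a joint): Angle of the black thickness lever, rad: 0 parked at the far right, 0.30 thickness nought, 0.90 thickest (left). At v its knob is 100 mm from the pivot in direction (-cos(v-0.45), sin(v-0.45)) of the slicer's x, y. Below 0.30 the interlock stops it dead (at about 0.28) unless the carriage is home within about 3 mm. Stays where left; about 2 N at the knob moves it. The gauge plate follows it.
- thickness_lever_knob (a point): Middle of the black lever's knob: an upright round grip 22 mm thick, 28 to 66 mm above the worktop, on a flat steel arm; this point is 47 mm up. With the carriage home its front wall overhangs the levers' roots, so that a gripper held upright over a knob runs into it: lean the gripper back towards the robot by about 25 degrees.
- release_lever (a joint): Angle of the red release lever, rad: 0 latched (left), 0.60 fully released (right). At value v its knob is 100 mm from the pivot in direction (-cos(v-0.30), -sin(v-0.30)) of the slicer's x, y. The interlock stops it at about 0.1 unless the black lever is parked within about 0.07 rad; thrown, it locks the black lever. Stays where left; about 2 N at the knob moves it.
- release_lever_knob (a point): Middle of the red lever's knob, of the same shape, size and height as the black one (22 mm thick, this point 47 mm up); it too lies before the overhanging carriage.
- honey_jar: Honey jar with a red lid, 60 mm across, 85 mm high, standing to the right of the slicer; origin under its middle. Bystander.
- salt_cellar: Round oak salt cellar, 67 mm across, 60 mm high, to the left of the slicer; origin under its middle. Bystander.
- pepper_mill: Dark wooden pepper mill, 58 mm across, 150 mm high, to the left of the slicer; origin under its middle. Bystander.
- measure_cup_a: Steel measuring cup with a long handle, 128 x 45 x 24 mm, lying to the right in front; origin under its middle. Bystander.
- measure_cup_b: A second steel measuring cup like it, 128 x 45 x 24 mm, lying to the left in front; origin under its middle. Bystander.

How it is judged:
By the outcome, as a careful person would: the job done as asked, in the order asked, and still so for the second after the job is handed in, with the robot touching nothing.
It also fails if it takes over 59 s, if anything falls off the work surface, if the arm or the gripper's body presses on something with over 40 N, if the wrist force passes 120 N, or if a joint passes its speed limit or range.

ROBOT

A 7-joint arm with a two-finger parallel gripper is mounted at the origin on a cart in front of the work surface, level with it; the furniture and walls round the work are solid. World frame = base frame: x ahead of the robot, y to its left, z up, the work surface at z = 0. Lengths are in m, angles in rad, forces in N, time in s.
With the tool pointing down it reaches from about 0.425 to 0.875 m from the base axis. Payload 8.4 kg.
Tool frame: the origin (TCP) lies midway between the tips of the shut fingers; the grasp point (between the pads) lies 19 mm behind it (r.grip_depth is the distance from the TCP to the grasp point, in m); z points along the fingers, y is the line along which they close (so a half turn about z gives the same grasp; the last joint's range is limited). The gripper opens to 85 mm and grips with 20 to 120 N. Pads are 22 mm wide; open, the fingers measure 114 mm over their backs; the gripper's body (76 mm by 85 mm) begins 54 mm behind the grasp point. The pads swing forward as they close: fully open they stand 13 mm farther back than shut.
Start: joints at [1.08, 0.333, 0.04, 1.465, -0.013, 1.343, -0.059], TCP at [0.248, -0.601, 0.231] pointing down, gripper open.
Joint ranges: [-2.58, 2.58], [-0.38, 2.09], [-1.3, 1.39], [0.25, 2.4], [-1.5, 4.64], [0.08, 2.09], [-2.65, 2.65]. Speed limits (rad/s): [2.22, 2.22, 2.79, 2.79, 3.14, 3.14, 3.14].

INTERFACE

Orientations are given as a rotation vector (axis times angle).
In Python, from station import r gives the robot as it stands.
- The arm moves only by the tool jog_arm, never from a script. Its argument "commands" is a list of rows, each a list of 7 numbers: the opening, from -1 (shut) to 1 (fully open), so that 0 is half open, then the shift along the tool's x, y, z as a fraction of full scale, then the turn, a rotation vector about the tool's x, y, z as a fraction of full scale. In form: [[claw, tx, ty, tz, rx, ry, rz], ...]. A call has 1 to 10 rows; each row shifts and turns the commanded pose from where the row before left it, along the tool's axes as they then stand; what a row does not reach is not made up. Full scale, the value 1, is 40 mm for a shift and 5 degrees for a turn. A row lasts 1/10 s, in which the tool goes at most 50 mm and 8.59 degrees, less where a joint would pass 70% of its speed; a pose out of reach is approached as far as the arm can. A call with a number of a shift or a turn outside -1 to 1 is refused whole. A call with a gripper value outside its range is refused whole. The fingers move at their own pace and stop on an object; "squeeze" is the grip in N (left out, the last holds). Time passes only in rows, so rows that do not move let the fingers close. It gives the time, the measured TCP pose, the force, the opening and the grip force at its end, in the units of the state.
- r.read_state(): the state, without advancing time (a new reading comes with each control period).
- r.get_image(name): name is "scene" or "top" or "wrist"; returns a dict with "color" (480x640x3 uint8, red, green, blue), "fx", "fy", "cx", "cy" (pixels), "R" (3x3) and "t" (3): a world point X has camera coordinates R X + t; the wrist camera has in their place "mount" (4x4, takes a point from camera to tool coordinates, whose origin is the TCP and whose axes are the flange's). Camera axes: x right, y down, z forward; pixel columns grow to the right and rows downward; lengths in m; the calibration is good to about 2 mm. A picture is of the moment at which its call begins: read the wrist's pose just before it. There is no depth.
- r.hand_in(): hands the job in; it is judged then, once.
The state is a dict: "time": time; "qpos": joint angles; "joint_velocities": joint speeds; "joint_torque": joint torques, N m; "eef_pos": TCP position; "ee_rot": TCP orientation; "contact_force": force on the tool from outside, world axes, zero at the start; "wrist_torque": the same for the moment, N m; "gripper_width": opening from 0.0 (shut) to 1.0 (fully open); "gripper_force": force on a finger pad.
Only numpy, scipy, OpenCV 4.12 (cv2) and the standard library are available. Lean on these libraries where they do the work, as an engineer would, in place of code of your own. Each camera call takes 0.05 s, during which the arm holds its last target. There are 200 camera calls.

## Working session

There is one attempt and no reset: what is moved stays moved. The work goes in short steps, Python scripts to look and compute and a tool call to move; the robot and the scene stay as the last step left them, time stands still between calls to the robot, and variables do not carry over. Pictures are saved under pics/ and viewed, at most 10 in all, crops included, and the job is handed in when it is done.

Besides the shell and the picture viewer there is one more tool, called after "Emit:" as name(argument=value, ...), one argument or row to a line, values as JSON. jog_arm: Moves the arm, as the interface text tells. Shift numbers are shares of 40 mm and turn numbers shares of 5 degrees, none past 1 either way. Its arguments: {"type":"object","properties":{"commands":{"type":"array"},"squeeze":{"type":"number"}},"required":["commands"]}

```bash
mkdir -p pics; python3 - <<'E'
from station import r
import cv2,numpy as np
s=r.read_state();print(s)
for n in("scene","top"):
    d=r.get_image(n);cv2.imwrite(f"pics/{n}0.png",d["color"][:,:,::-1])
    print(n,d["fx"],d["fy"],d["cx"],d["cy"],np.round(d["R"],3).tolist(),np.round(d["t"],3).tolist())
E
```

```text
{'time': 0.0, 'qpos': array([ 1.0797698 ,  0.3339213 ,  0.03988431,  1.4662559 , -0.01337914,
        1.34331457, -0.05847039]), 'joint_velocities': array([-0.00028588,  0.00195298,  0.00038294,  0.00043901, -0.00044197,
       -0.00073282,  0.00105102]), 'joint_torque': array([-4.91690435e-05, -6.58564711e+01,  1.36515353e+00, -4.05555475e+01,
        1.67070609e-02,  1.28714784e-02,  1.09633602e-04]), 'eef_pos': array([ 0.2480076 , -0.60033512,  0.23042223]), 'ee_rot': array([-3.07995221e+00, -6.11255641e-01,  7.05197875e-04]), 'contact_force': array([-0.67690746,  0.58095467, -0.41664865]), 'wrist_torque': array([-0.02277531, -0.03307524,  0.01214089]), 'gripper_force': 0.0, 'gripper_width': 1.0031724376396771}
scene 569.149138828802 569.149138828802 317.41969733440567 243.69741691616701 [[0.853, -0.521, -0.017], [-0.225, -0.339, -0.914], [0.47, 0.783, -0.406]] [-0.495, 0.229, 1.539]
top 533.8721020681907 533.8721020681907 323.8538621957062 232.4174424957216 [[-0.001, -1.0, 0.025], [-0.987, -0.003, -0.159], [0.159, -0.025, -0.987]] [-0.028, 0.567, 1.403]
```

View pics/scene0.png

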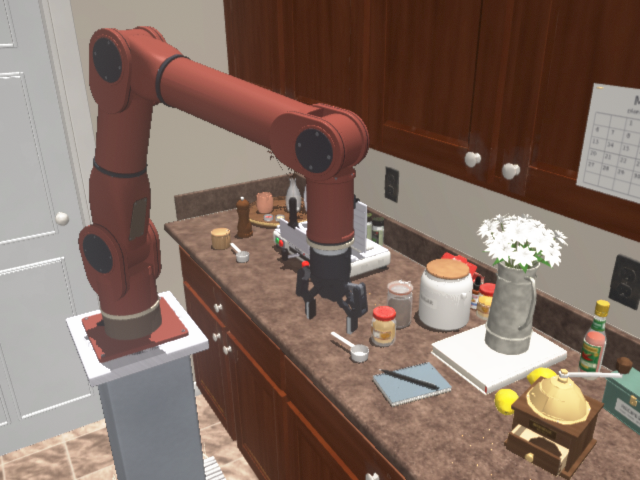

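View pics/top0.png

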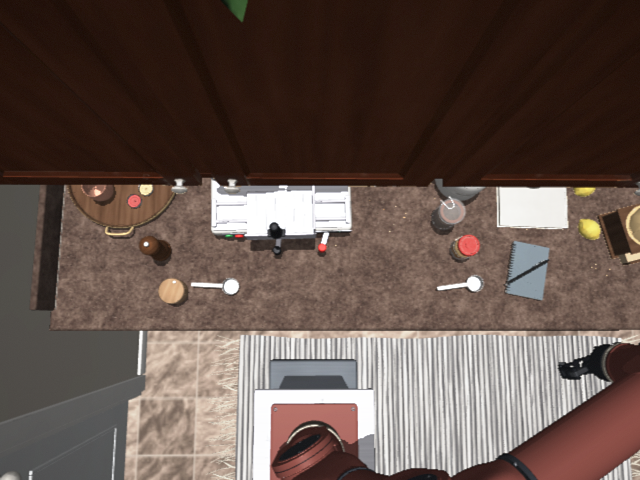

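The scene shows the slicer behind the arm; in the top view its front skirt spans x≈211–352 at row ≈236, the black post top is near (277,230), the black knob near (278,250) and the red knob near (322,247).

```bash
cat > h.py <<'E'
from station import r
import cv2,numpy as np
from scipy.spatial.transform import Rotation as Ro
def cast(d,u,v,z):
    R=np.array(d["R"]);t=np.array(d["t"]).ravel();c=-R.T@t
    k=R.T@np.array([(u-d["cx"])/d["fx"],(v-d["cy"])/d["fy"],1]);return c+k*(z-c[2])/k[2]
def proj(d,X):
    p=np.array(d["R"])@X+np.array(d["t"]).ravel();return p[0]/p[2]*d["fx"]+d["cx"],p[1]/p[2]*d["fy"]+d["cy"]
E
python3 - <<'E'
from h import *
d=r.get_image("top");im=d["color"]
c=im[170:265,200:360][:,:,::-1];cv2.imwrite("pics/c0.png",cv2.resize(c,None,fx=5,fy=5,interpolation=cv2.INTER_CUBIC))
h=cv2.cvtColor(im,cv2.COLOR_RGB2HSV)
m=((h[...,0]<8)|(h[...,0]>172))&(h[...,1]>150)&(h[...,2]>90);m[:,:310]=0;m[:,335:]=0;m[:225]=0;m[265:]=0
v,u=np.nonzero(m);print("red",u.mean(),v.mean(),len(u),u.min(),u.max(),v.min(),v.max(),cast(d,u.mean(),v.mean(),.066))
for u,v,z in[(211,236,.062),(352,233,.062),(277,230,.236),(278,250,.066)]:print(u,v,cast(d,u,v,z).round(4))
E
```

```text
red 321.29411764705884 247.76470588235293 34 318 325 244 251 [ 0.52279491 -0.01997166  0.066     ]
211 236 [0.5542 0.2739 0.062 ]
352 233 [ 0.5635 -0.1025  0.062 ]
277 230 [0.5422 0.0876 0.236 ]
278 250 [0.5165 0.095  0.066 ]
```

View pics/c0.png

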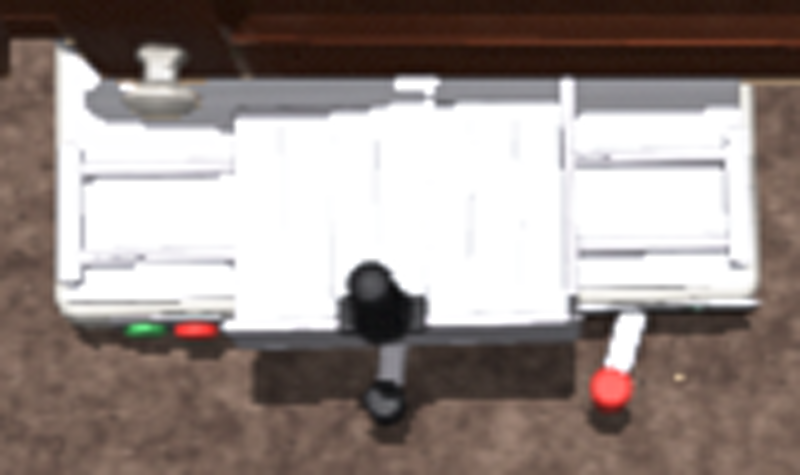

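The crop shows (full-image pixels): post top (274.2,226.4), black knob top (276.8,249.8), red knob top (322.2,247.6), and base front corners ≈(211.4,232) and (351.4,230).

```bash
python3 - <<'E'
from h import *
d=r.get_image("top")
P={}
for n,u,v,z in[("post",274.2,226.4,.236),("blk",276.8,249.8,.066),("red",322.2,247.6,.066),("L",211.4,232.4,.062),("R",351.4,230,.062)]:
    P[n]=cast(d,u,v,z);print(n,P[n].round(4))
e=P["L"]-P["R"];yaw=np.arctan2(-e[0],e[1]);print("yaw",yaw,np.linalg.norm(e))
M=(P["L"]+P["R"])/2
for yw in (yaw,yaw+.02,yaw-.02):
  c,s=np.cos(yw),np.sin(yw);A=np.array([[c,-s],[s,c]])
  O=M[:2]+A@[.1,0];
  print(yw,O)
  for n in("post","blk","red"):print(n,(A.T@(P[n][:2]-O)).round(4))
E
```

```text
post [0.5508 0.0943 0.236 ]
blk [0.5171 0.0982 0.066 ]
red [ 0.5232 -0.0224  0.066 ]
L [0.564  0.2732 0.062 ]
R [ 0.5717 -0.101   0.062 ]
yaw 0.020548505747333645 0.37424860402191557
0.020548505747333645 [0.6677855  0.08814007]
post [-0.1169  0.0085]
blk [-0.1505  0.0131]
red [-0.1468 -0.1075]
0.040548505747333645 [0.66772441 0.09013911]
post [-0.1167  0.0089]
blk [-0.1502  0.0141]
red [-0.1489 -0.1066]
0.0005485057473336441 [0.66780659 0.08614022]
post [-0.117   0.0082]
blk [-0.1507  0.0121]
red [-0.1446 -0.1084]
```

```bash
cat >> h.py <<'E'
O=np.array([.6678,.0881]);YAW=.015
def W(x,y,z):
    c,s=np.cos(YAW),np.sin(YAW);return np.array([O[0]+c*x-s*y,O[1]+s*x+c*y,z])
def S(p):
    c,s=np.cos(YAW),np.sin(YAW);d=p[:2]-O;return np.array([c*d[0]+s*d[1],-s*d[0]+c*d[1],p[2]])
def ori(lean=35):
    a=np.radians(lean);X=np.array([np.cos(a),0,np.sin(a)]);Y=np.array([0,-1.,0]);
    return Ro.from_euler('z',YAW)*Ro.from_matrix(np.c_[X,Y,np.cross(X,Y)])
def plan(P,Rt,claw,n=None,off=0):
    "rows from the measured pose to grasp point P"
    s=r.read_state();R0=Ro.from_rotvec(s["ee_rot"]);p0=s["eef_pos"]
    p1=P+Rt.apply([0,0,r.grip_depth-off]);rv=(R0.inv()*Rt).as_rotvec()
    n=n or int(np.ceil(max(np.linalg.norm(p1-p0)/.036,np.degrees(np.linalg.norm(rv))/4.8)))
    print("from",p0.round(3),"to",p1.round(3),"rows",n)
    for i in range(n):
        Ri=R0*Ro.from_rotvec(rv*i/n)
        print([claw]+(Ri.inv().apply((p1-p0)/n)/.04).round(2).tolist()+(np.degrees(rv)/n/5).round(2).tolist())
def show():
    s=r.read_state();R=Ro.from_rotvec(s["ee_rot"]);g=s["eef_pos"]-R.apply([0,0,r.grip_depth])
    print("t",s["time"],"grasp W",g.round(4),"S",S(g).round(4),"F",s["contact_force"].round(1),"w",round(s["gripper_width"],3),"q",s["qpos"].round(2))
E
python3 - <<'E'
from h import *
show();plan(np.array([.551,.0943,.195]),ori(),1,off=.13)
E
```

```text
t 0.2 grasp W [ 0.2481 -0.6005  0.2495] S [-0.43   -0.6822  0.2495] F [ 0.4 -0.4  0. ] w 0.998 q [ 1.08  0.33  0.04  1.47 -0.01  1.34 -0.06]
from [ 0.248 -0.6    0.231] to [0.487 0.093 0.286] rows 21
[1, 0.58, -0.65, -0.07, -0.06, 0.33, 0.2]
[1, 0.57, -0.66, -0.05, -0.06, 0.33, 0.2]
[1, 0.56, -0.67, -0.04, -0.06, 0.33, 0.2]
[1, 0.55, -0.68, -0.03, -0.06, 0.33, 0.2]
[1, 0.54, -0.69, -0.02, -0.06, 0.33, 0.2]
[1, 0.52, -0.7, -0.0, -0.06, 0.33, 0.2]
[1, 0.51, -0.71, 0.01, -0.06, 0.33, 0.2]
[1, 0.5, -0.72, 0.02, -0.06, 0.33, 0.2]
[1, 0.49, -0.73, 0.03, -0.06, 0.33, 0.2]
[1, 0.47, -0.74, 0.04, -0.06, 0.33, 0.2]
[1, 0.46, -0.75, 0.05, -0.06, 0.33, 0.2]
[1, 0.44, -0.75, 0.05, -0.06, 0.33, 0.2]
[1, 0.43, -0.76, 0.06, -0.06, 0.33, 0.2]
[1, 0.41, -0.77, 0.07, -0.06, 0.33, 0.2]
[1, 0.4, -0.78, 0.08, -0.06, 0.33, 0.2]
[1, 0.38, -0.78, 0.09, -0.06, 0.33, 0.2]
[1, 0.37, -0.79, 0.09, -0.06, 0.33, 0.2]
[1, 0.35, -0.8, 0.1, -0.06, 0.33, 0.2]
[1, 0.33, -0.8, 0.1, -0.06, 0.33, 0.2]
[1, 0.32, -0.81, 0.11, -0.06, 0.33, 0.2]
[1, 0.3, -0.82, 0.11, -0.06, 0.33, 0.2]
```

Emit:
jog_arm(
  commands=[
    [1,0.58,-0.65,-0.07,-0.06,0.33,0.2],
    [1,0.57,-0.66,-0.05,-0.06,0.33,0.2],
    [1,0.56,-0.67,-0.04,-0.06,0.33,0.2],
    [1,0.55,-0.68,-0.03,-0.06,0.33,0.2],
    [1,0.54,-0.69,-0.02,-0.06,0.33,0.2],
    [1,0.52,-0.7,0,-0.06,0.33,0.2],
    [1,0.51,-0.71,0.01,-0.06,0.33,0.2],
    [1,0.5,-0.72,0.02,-0.06,0.33,0.2],
    [1,0.49,-0.73,0.03,-0.06,0.33,0.2],
    [1,0.47,-0.74,0.04,-0.06,0.33,0.2],
  ],
  squeeze=20,
)

```text
time: 1.2
eef_pos: [0.3629, -0.2695, 0.2576]
ee_rot: [-3.085, -0.333, -0.459]
contact_force: [0.6, -0.5, 0.6]
gripper_width: 0.999
gripper_force: 0.0
```

Emit:
jog_arm(
  commands=[
    [1,0.46,-0.75,0.05,-0.06,0.33,0.2],
    [1,0.44,-0.75,0.05,-0.06,0.33,0.2],
    [1,0.43,-0.76,0.06,-0.06,0.33,0.2],
    [1,0.41,-0.77,0.07,-0.06,0.33,0.2],
    [1,0.4,-0.78,0.08,-0.06,0.33,0.2],
    [1,0.38,-0.78,0.09,-0.06,0.33,0.2],
    [1,0.37,-0.79,0.09,-0.06,0.33,0.2],
    [1,0.35,-0.8,0.1,-0.06,0.33,0.2],
    [1,0.33,-0.8,0.1,-0.06,0.33,0.2],
    [1,0.32,-0.81,0.11,-0.06,0.33,0.2],
  ],
)

```text
time: 2.2
eef_pos: [0.5023, 0.0425, 0.2771]
ee_rot: [-3.001, -0.062, -0.851]
contact_force: [0.6, -0.6, -0.3]
gripper_width: 1.002
gripper_force: 0.0
```

```bash
python3 - <<'E'
from h import *
show()
plan(np.array([.551,.0943,.195]),ori(),1)
d=r.get_image("wrist");cv2.imwrite("pics/w1.png",d["color"][:,:,::-1])
E
```

```text
t 2.2 grasp W [0.4925 0.0419 0.293 ] S [-0.176  -0.0436  0.293 ] F [ 0.6 -0.6 -0.3] w 1.002 q [ 0.15 -0.37 -0.29  2.17 -0.08  0.78 -1.65]
from [0.502 0.042 0.277] to [0.562 0.094 0.18 ] rows 4
[1, 0.01, -0.3, 0.72, -0.07, 0.17, 0.05]
[1, -0.01, -0.31, 0.72, -0.07, 0.17, 0.05]
[1, -0.02, -0.31, 0.72, -0.07, 0.17, 0.05]
[1, -0.03, -0.32, 0.72, -0.07, 0.17, 0.05]
```

View pics/w1.png

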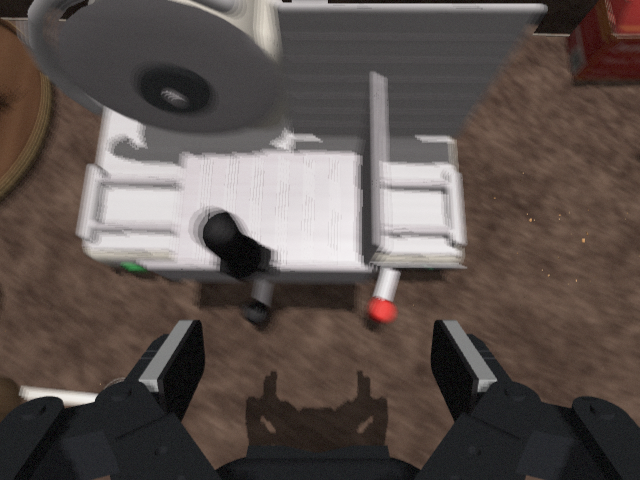

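The wrist view shows the post top at (222,230), left of the finger centreline (~318), the black knob at (257,312), and the red knob at (383,310). I'll shift sideways first, then go in, using less lean since joint 2 is near its limit.

```bash
python3 - <<'E'
from h import *
plan(np.array([.551,.0943,.195]),ori(28),1,n=3,off=.11)
E
```

```text
from [0.503 0.048 0.278] to [0.508 0.094 0.276] rows 3
[1, 0.04, -0.38, 0.05, -0.1, -0.25, 0.09]
[1, 0.04, -0.38, 0.04, -0.1, -0.25, 0.09]
[1, 0.04, -0.38, 0.04, -0.1, -0.25, 0.09]
```

Emit:
jog_arm(
  commands=[
    [1,0.04,-0.38,0.05,-0.1,-0.25,0.09],
    [1,0.04,-0.38,0.04,-0.1,-0.25,0.09],
    [1,0.04,-0.38,0.04,-0.1,-0.25,0.09],
    [1,0,0,0,0,0,0],
    [1,0,0,0,0,0,0],
  ],
)

```text
time: 2.75
eef_pos: [0.5075, 0.0851, 0.2747]
ee_rot: [3.049, 0.015, 0.755]
contact_force: [0.0, -1.0, -0.3]
gripper_width: 1.001
gripper_force: 0.0
```

```bash
python3 - <<'E'
from h import *
show();plan(np.array([.551,.0943,.195]),ori(28),1,n=5)
E
```

```text
t 2.75 grasp W [0.4988 0.0851 0.2912] S [-0.1691 -0.0005  0.2912] F [ 0.  -1.  -0.3] w 1.001 q [ 0.18 -0.3  -0.44  2.09 -0.    0.86 -1.83]
from [0.507 0.085 0.275] to [0.56  0.094 0.178] rows 5
[1, 0.01, -0.05, 0.55, 0.01, 0.01, -0.01]
[1, 0.01, -0.05, 0.55, 0.01, 0.01, -0.01]
[1, 0.01, -0.04, 0.55, 0.01, 0.01, -0.01]
[1, 0.01, -0.04, 0.55, 0.01, 0.01, -0.01]
[1, 0.01, -0.04, 0.55, 0.01, 0.01, -0.01]
```

Emit:
jog_arm(
  commands=[
    [1,0.01,-0.05,0.55,0.01,0.01,-0.01],
    [1,0.01,-0.05,0.55,0.01,0.01,-0.01],
    [1,0.01,-0.05,0.55,0.01,0.01,-0.01],
    [1,0.01,-0.04,0.55,0.01,0.01,-0.01],
    [1,0.01,-0.04,0.55,0.01,0.01,-0.01],
    [1,0,0,0,0,0,0],
    [1,0,0,0,0,0,0],
  ],
)

```text
time: 3.45
eef_pos: [0.5603, 0.0942, 0.1785]
ee_rot: [-3.046, -0.021, -0.76]
contact_force: [0.5, -0.3, -0.1]
gripper_width: 1.003
gripper_force: 0.0
```

Emit:
jog_arm(
  commands=[
    [-1,0,0,0,0,0,0],
    [-1,0,0,0,0,0,0],
    [-1,0,0,0,0,0,0],
    [-1,0,0,0,0,0,0],
    [-1,0,0,0,0,0,0],
    [-1,0,0,0,0,0,0],
    [-1,0,0,0,0,0,0],
    [-1,0,0,0,0,0,0],
  ],
  squeeze=25,
)

```text
time: 4.25
eef_pos: [0.5609, 0.0954, 0.1793]
ee_rot: [-3.045, -0.023, -0.763]
contact_force: [-3.8, 0.6, 6.1]
gripper_width: 0.271
gripper_force: 24.0
```

```bash
python3 - <<'E'
from h import *
show()
E
```

```text
t 4.25 grasp W [0.5521 0.0953 0.1958] S [-0.1156  0.009   0.1958] F [-3.8  0.6  6.1] w 0.271 q [ 0.21 -0.08 -0.53  2.13  0.18  0.62 -2.  ]
```

Emit:
jog_arm(
  commands=[
    [-1,0,0.25,0,0,0,0],
    [-1,0,0.25,0,0,0,0],
    [-1,0,0.25,0,0,0,0],
    [-1,0,0.25,0,0,0,0],
    [-1,0,0.25,0,0,0,0],
    [-1,0,0.25,0,0,0,0],
  ],
)

```text
time: 4.85
eef_pos: [0.5625, 0.0356, 0.1794]
ee_rot: [-3.043, -0.024, -0.765]
contact_force: [7.7, 3.7, -4.7]
gripper_width: 0.274
gripper_force: 24.9
```

```bash
python3 - <<'E'
from h import *
show()
E
```

```text
t 4.85 grasp W [0.5537 0.0355 0.1959] S [-0.1149 -0.0509  0.1959] F [ 7.7  3.7 -4.7] w 0.274 q [ 0.26 -0.1  -0.42  2.15  0.06  0.6  -1.77]
```

Emit:
jog_arm(
  commands=[
    [-1,0.02,0.2,0.01,0,0,0],
    [-1,0.01,0.2,0.01,0,0,0],
    [-1,0.01,0.2,0,0,0,0],
    [-1,0.01,0.15,0,0,0,0],
  ],
)

```text
time: 5.25
eef_pos: [0.5636, 0.0051, 0.1793]
ee_rot: [-3.045, -0.023, -0.76]
contact_force: [-13.7, 2.8, 12.2]
gripper_width: 0.268
gripper_force: 26.7
```

Emit:
jog_arm(
  commands=[
    [-1,0,0.1,0,0,0,0],
    [-1,0,0.1,0,0,0,0],
    [-1,0,0,0,0,0,0],
  ],
)

```text
time: 5.55
eef_pos: [0.5638, 0.0004, 0.1793]
ee_rot: [-3.043, -0.028, -0.759]
contact_force: [-11.9, 12.0, 10.3]
gripper_width: 0.269
gripper_force: 26.8
```

Emit:
jog_arm(
  commands=[
    [-1,-0.02,0.06,-0.01,0,0,0],
    [-1,0,0.06,0,0,0,0],
    [-1,0,0,0,0,0,0],
  ],
)

```text
time: 5.85
eef_pos: [0.5637, 0.0003, 0.1794]
ee_rot: [-3.039, -0.035, -0.761]
contact_force: [-3.1, 27.0, 2.2]
gripper_width: 0.268
gripper_force: 27.2
```

```bash
python3 - <<'E'
from h import *
show()
d=r.get_image("top");cv2.imwrite("pics/c1.png",cv2.resize(d["color"][170:265,200:360][:,:,::-1],None,fx=5,fy=5,interpolation=cv2.INTER_CUBIC))
E
```

```text
t 5.85 grasp W [ 0.5549 -0.      0.1959] S [-0.1142 -0.0864  0.1959] F [-3.1 27.   2.2] w 0.268 q [ 0.28 -0.1  -0.36  2.15 -0.02  0.6  -1.62]
```

View pics/c1.png

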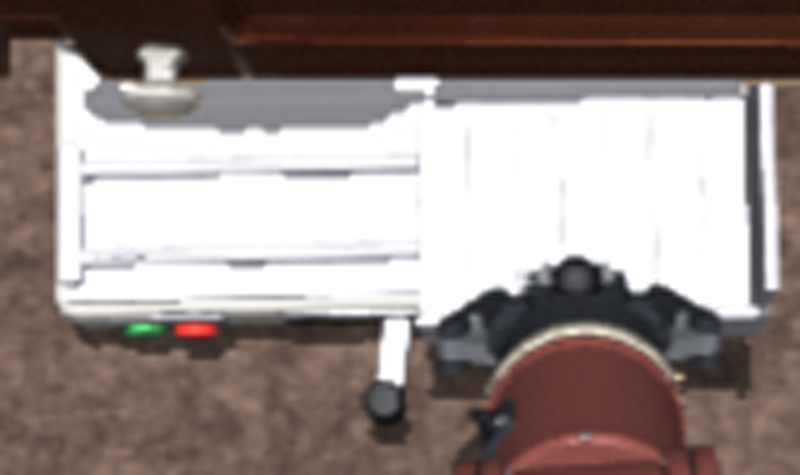

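The carriage is against its right stop: a 27 N reaction with no further motion. The black knob is still at crop (384,400).

Emit:
jog_arm(
  commands=[
    [-1,0,-0.08,0,0,0,0],
    [1,0,0,0,0,0,0],
    [1,0,0,0,0,0,0],
    [1,0,0,0,0,0,0],
    [1,0,0,0,0,0,0],
    [1,0,0,-0.5,0,0,0],
    [1,0,0,-0.9,0,0,0],
    [1,0,0,-0.9,0,0,0],
    [1,0,0,-0.4,0,0,0],
    [1,0,0,0,0,0,0],
  ],
)

```text
time: 6.9
eef_pos: [0.5132, -0.0054, 0.2772]
ee_rot: [-3.044, -0.022, -0.769]
contact_force: [-0.3, -0.2, -1.5]
gripper_width: 1.001
gripper_force: 0.0
```

```bash
sed -i 's/^O=.*/O=np.array([.6678,.0888]);YAW=.029/' h.py; python3 - <<'E'
from h import *
show()
k=np.array([.517,.098,.05]);print(S(k))
plan(k,ori(30),0,off=.11)
E
```

```text
t 6.9 grasp W [ 0.5043 -0.0055  0.2937] S [-0.1662 -0.0895  0.2937] F [-0.3 -0.2 -1.5] w 1.001 q [ 0.28 -0.31 -0.3   2.1  -0.11  0.84 -1.54]
[-0.15046983  0.01356872  0.05      ]
from [ 0.513 -0.005  0.277] to [0.471 0.097 0.129] rows 6
[0, -0.44, -0.43, 0.46, 0.02, 0.05, -0.02]
[0, -0.44, -0.43, 0.46, 0.02, 0.05, -0.02]
[0, -0.44, -0.43, 0.46, 0.02, 0.05, -0.02]
[0, -0.45, -0.43, 0.46, 0.02, 0.05, -0.02]
[0, -0.45, -0.43, 0.46, 0.02, 0.05, -0.02]
[0, -0.45, -0.43, 0.46, 0.02, 0.05, -0.02]
```

Emit:
jog_arm(
  commands=[
    [0,-0.44,-0.43,0.46,0.02,0.05,-0.02],
    [0,-0.44,-0.43,0.46,0.02,0.05,-0.02],
    [0,-0.44,-0.43,0.46,0.02,0.05,-0.02],
    [0,-0.45,-0.43,0.46,0.02,0.05,-0.02],
    [0,-0.45,-0.43,0.46,0.02,0.05,-0.02],
    [0,-0.45,-0.43,0.46,0.02,0.05,-0.02],
    [0,0,0,0,0,0,0],
    [0,0,0,0,0,0,0],
    [0,0,0,0,0,0,0],
  ],
)

```text
time: 7.8
eef_pos: [0.4706, 0.0969, 0.1268]
ee_rot: [-3.026, -0.041, -0.8]
contact_force: [0.2, -0.1, 0.9]
gripper_width: 0.501
gripper_force: 0.0
```

```bash
python3 - <<'E'
from h import *
show()
d=r.get_image("wrist");cv2.imwrite("pics/w2.png",d["color"][:,:,::-1])
s=r.read_state();T=np.eye(4);T[:3,:3]=Ro.from_rotvec(s["ee_rot"]).as_matrix();T[:3,3]=s["eef_pos"]
C=np.linalg.inv(T@np.array(d["mount"]));d["R"]=C[:3,:3];d["t"]=C[:3,3]
np.savez("w2.npz",R=d["R"],t=d["t"],fx=d["fx"],fy=d["fy"],cx=d["cx"],cy=d["cy"])
print(proj(d,np.array([.517,.098,.066])))
plan(np.array([.517,.098,.05]),ori(30),0)
E
```

```text
t 7.8 grasp W [0.4614 0.0966 0.1431] S [-0.2061  0.0138  0.1431] F [ 0.2 -0.1  0.9] w 0.501 q [ 0.3  -0.25 -0.65  2.37  0.03  0.48 -1.94]
(np.float64(317.2978896993121), np.float64(245.6693510418021))
from [0.471 0.097 0.127] to [0.526 0.098 0.034] rows 4
[0, 0.01, 0.0, 0.68, -0.01, 0.02, -0.01]
[0, 0.01, 0.0, 0.68, -0.01, 0.02, -0.01]
[0, 0.01, 0.0, 0.68, -0.01, 0.02, -0.01]
[0, 0.01, 0.0, 0.68, -0.01, 0.02, -0.01]
```

View pics/w2.png

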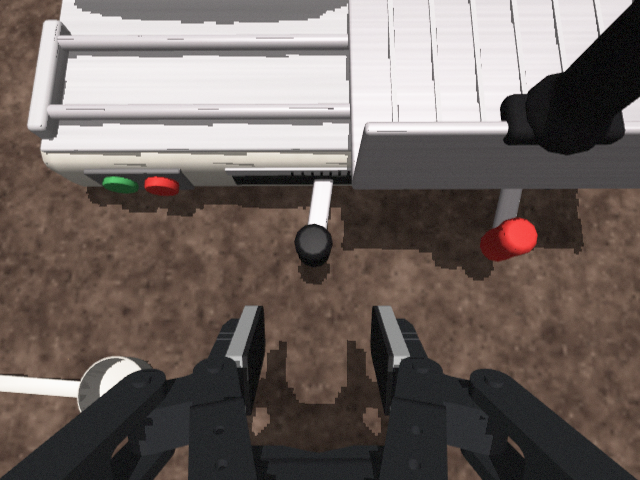

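The wrist view shows the black knob top at (313,238), almost on the finger centreline (~317). The red knob top is at (518,236).

```bash
python3 - <<'E'
from h import *
d=dict(np.load("w2.npz"))
for u,v in((313,239),(518,236)):
    p=cast(d,u,v,.066);print(p,S(p))
E
```

```text
[0.52090062 0.10061568 0.066     ] [-0.14649501  0.0160702   0.066     ]
[ 0.52594319 -0.01877065  0.066     ] [-0.14491628 -0.10341215  0.066     ]
```

Emit:
jog_arm(
  commands=[
    [0,0.02,-0.02,0.68,-0.01,0.02,-0.01],
    [0,0.02,-0.02,0.68,-0.01,0.02,-0.01],
    [0,0,0,0,0,0,0],
  ],
)

```text
time: 8.15
eef_pos: [0.4983, 0.0993, 0.078]
ee_rot: [-3.028, -0.043, -0.8]
contact_force: [-1.2, 0.3, -0.5]
gripper_width: 0.497
gripper_force: 0.0
```

```bash
python3 - <<'E'
from h import *
show()
plan(np.array([.519,.099,.05]),ori(30),0)
E
```

```text
t 8.15 grasp W [0.4891 0.099  0.0942] S [-0.1783  0.0154  0.0942] F [-1.2  0.3 -0.5] w 0.497 q [ 0.45 -0.07 -0.83  2.36  0.35  0.36 -2.23]
from [0.498 0.099 0.078] to [0.528 0.099 0.034] rows 2
[0, 0.05, 0.01, 0.67, -0.01, 0.04, -0.01]
[0, 0.05, 0.01, 0.67, -0.01, 0.04, -0.01]
```

Emit:
jog_arm(
  commands=[
    [0,0.05,0,0.66,0,0,0],
    [0,0.05,0,0.66,0,0,0],
    [0,0,0,0,0,0,0],
    [-1,0,0,0,0,0,0],
    [-1,0,0,0,0,0,0],
    [-1,0,0,0,0,0,0],
    [-1,0,0,0,0,0,0],
    [-1,0,0,0,0,0,0],
  ],
  squeeze=20,
)

```text
time: 8.95
eef_pos: [0.522, 0.0996, 0.0448]
ee_rot: [-3.031, -0.044, -0.805]
contact_force: [-9.3, 1.1, 8.9]
gripper_width: 0.255
gripper_force: 20.6
```

```bash
python3 - <<'E'
from h import *
show()
E
```

```text
t 8.95 grasp W [0.5127 0.0993 0.061 ] S [-0.1547  0.015   0.061 ] F [-9.3  1.1  8.9] w 0.255 q [ 0.4   0.09 -0.8   2.34  0.79  0.34 -2.62]
```

Emit:
jog_arm(
  commands=[
    [-1,-0.02,0.18,-0.01,0,0,0],
    [-1,0,0.19,0,0,0,0],
    [-1,0.01,0.19,0,0,0,0],
    [-1,0.02,0.18,0.01,0,0,0],
    [-1,0,0,0,0,0,0],
  ],
)

```text
time: 9.45
eef_pos: [0.5235, 0.0694, 0.0449]
ee_rot: [-3.031, -0.043, -0.806]
contact_force: [-3.9, 0.3, 4.6]
gripper_width: 0.25
gripper_force: 20.8
```

```bash
python3 - <<'E'
from h import *
show()
E
```

```text
t 9.45 grasp W [0.5142 0.0691 0.0612] S [-0.1541 -0.0152  0.0612] F [-3.9  0.3  4.6] w 0.25 q [ 0.48  0.07 -0.8   2.35  0.69  0.3  -2.46]
```

Emit:
jog_arm(
  commands=[
    [-1,0.03,0.18,0.02,0,0,0],
    [-1,0.04,0.18,0.02,0,0,0],
    [-1,0.05,0.18,0.03,0,0,0],
    [-1,0.06,0.15,0.03,0,0,0],
    [-1,0,0,0,0,0,0],
  ],
)

```text
time: 9.95
eef_pos: [0.5324, 0.044, 0.0448]
ee_rot: [-3.029, -0.046, -0.805]
contact_force: [-9.4, 6.3, 7.3]
gripper_width: 0.248
gripper_force: 20.7
```

Emit:
jog_arm(
  commands=[
    [-1,0.03,0.06,0.02,0,0,0],
    [-1,0.03,0.06,0.02,0,0,0],
    [-1,0,0,0,0,0,0],
  ],
)

```text
time: 10.25
eef_pos: [0.5341, 0.0435, 0.044]
ee_rot: [-3.026, -0.055, -0.803]
contact_force: [-22.3, 20.5, 14.3]
gripper_width: 0.255
gripper_force: 22.9
```

```bash
python3 - <<'E'
from h import *
show()
E
```

```text
t 10.25 grasp W [0.5248 0.0432 0.0602] S [-0.1443 -0.0415  0.0602] F [-22.3  20.5  14.3] w 0.255 q [ 0.56  0.09 -0.79  2.34  0.6   0.27 -2.29]
```

The black lever has stopped solidly at its end, about y −42 against −43.5 nominal. I'll back off and open.

Emit:
jog_arm(
  commands=[
    [-1,-0.05,-0.08,-0.02,0,0,0],
    [-0.1,0,0,0,0,0,0],
    [-0.1,0,0,0,0,0,0],
    [-0.1,0,0,0,0,0,0],
    [-0.1,0,0,-0.6,0,0,0],
    [-0.1,0,0,-0.9,0,0,0],
    [-0.1,0,0,-0.8,0,0,0],
    [-0.1,0,0,0,0,0,0],
  ],
)

```text
time: 11.05
eef_pos: [0.5017, 0.0349, 0.1023]
ee_rot: [3.031, 0.031, 0.804]
contact_force: [0.7, -0.6, -0.2]
gripper_width: 0.444
gripper_force: 0.0
```

```bash
python3 - <<'E'
from h import *
show()
k=np.array([.525,-.020,.055]);print(S(k))
plan(k,ori(30),-0.1,off=.1)
E
```

```text
t 11.05 grasp W [0.4925 0.0349 0.1185] S [-0.1768 -0.0488  0.1185] F [ 0.7 -0.6 -0.2] w 0.444 q [ 0.66 -0.16 -0.83  2.36 -0.06  0.38 -1.7 ]
[-0.14589471 -0.10461363  0.055     ]
from [0.502 0.035 0.102] to [ 0.484 -0.021  0.125] rows 2
[-0.1, -0.06, 0.7, -0.36, 0.08, 0.03, -0.03]
[-0.1, -0.06, 0.7, -0.36, 0.08, 0.03, -0.03]
```

Emit:
jog_arm(
  commands=[
    [-0.1,0,0,-0.7,0.08,0.03,-0.03],
    [-0.1,-0.06,0.7,0,0.08,0.03,-0.03],
    [-0.1,-0.06,0.7,0,0,0,0],
    [-0.1,0,0,0,0,0,0],
    [-0.1,0,0,0,0,0,0],
  ],
)

```text
time: 11.55
eef_pos: [0.4844, -0.0216, 0.1208]
ee_rot: [-3.03, -0.045, -0.802]
contact_force: [0.5, -0.1, -0.0]
gripper_width: 0.45
gripper_force: 0.0
```

```bash
python3 - <<'E'
from h import *
show()
d=r.get_image("wrist");cv2.imwrite("pics/w3.png",d["color"][:,:,::-1])
s=r.read_state();T=np.eye(4);T[:3,:3]=Ro.from_rotvec(s["ee_rot"]).as_matrix();T[:3,3]=s["eef_pos"]
C=np.linalg.inv(T@np.array(d["mount"]));d["R"]=C[:3,:3];d["t"]=C[:3,3]
im=d["color"];h=cv2.cvtColor(im,cv2.COLOR_RGB2HSV)
m=(((h[...,0]<8)|(h[...,0]>172))&(h[...,1]>180)&(h[...,2]>150)).astype(np.uint8)
n,_,st,ce=cv2.connectedComponentsWithStats(m)
for i in range(1,n):
    if st[i,4]>200:
        p=cast(d,st[i,0]+st[i,2]/2,st[i,1]+17,.066);print(st[i],p,S(p))
plan(np.array([.525,-.02,.055]),ori(30),-.1)
E
```

```text
t 11.55 grasp W [ 0.4752 -0.0218  0.1371] S [-0.1958 -0.105   0.1371] F [ 0.5 -0.1 -0. ] w 0.45 q [ 0.55 -0.23 -0.54  2.38 -0.29  0.45 -1.32]
[297 233  39  37 402] [ 0.52706557 -0.01955386  0.066     ] [-0.14381708 -0.10422757  0.066     ]
from [ 0.485 -0.021  0.121] to [ 0.534 -0.02   0.039] rows 3
[-0.1, 0.02, 0.0, 0.8, -0.0, 0.02, 0.01]
[-0.1, 0.02, 0.0, 0.8, -0.0, 0.02, 0.01]
[-0.1, 0.02, 0.0, 0.8, -0.0, 0.02, 0.01]
```

View pics/w3.png

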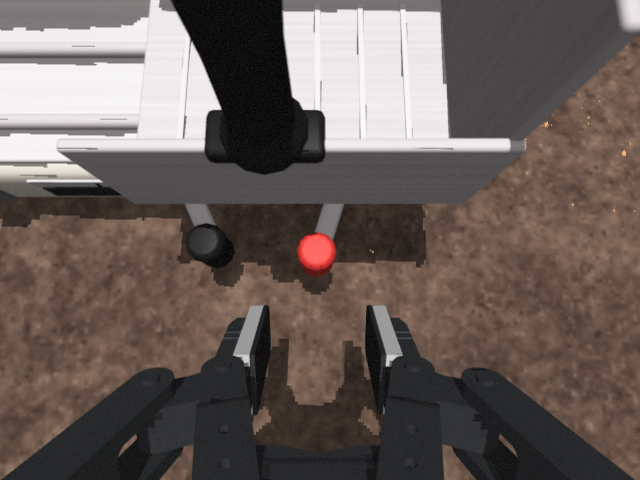

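The red knob at (317,252) is centred between the fingers and the black one is parked at (207,243), so the left finger has room.

Emit:
jog_arm(
  commands=[
    [-0.2,0.02,0,0.7,0,0,0],
    [-0.2,0.02,0,0.7,0,0,0],
    [-0.2,0.02,0,0.7,0,0,0],
    [-0.2,0,0,0.1,0,0,0],
    [-1,0,0,0,0,0,0],
    [-1,0,0,0,0,0,0],
    [-1,0,0,0,0,0,0],
    [-1,0,0,0,0,0,0],
  ],
  squeeze=20,
)

```text
time: 12.4
eef_pos: [0.5279, -0.02, 0.0482]
ee_rot: [-3.03, -0.047, -0.801]
contact_force: [17.5, -2.5, -26.5]
gripper_width: 0.25
gripper_force: 20.8
```

```bash
python3 - <<'E'
from h import *
show()
E
```

```text
t 12.4 grasp W [ 0.5186 -0.0203  0.0644] S [-0.1523 -0.1047  0.0644] F [ 17.5  -2.5 -26.5] w 0.25 q [ 0.62  0.05 -0.67  2.36  0.17  0.23 -1.74]
```

Emit:
jog_arm(
  commands=[
    [-1,-0.04,0.18,0.05,0,0,0],
    [-1,-0.03,0.18,-0.02,0,0,0],
    [-1,-0.02,0.19,-0.01,0,0,0],
    [-1,-0.01,0.19,0,0,0,0],
    [-1,0,0,0,0,0,0],
  ],
)

```text
time: 12.9
eef_pos: [0.5264, -0.0494, 0.0467]
ee_rot: [-3.03, -0.049, -0.804]
contact_force: [-3.3, 1.1, 2.7]
gripper_width: 0.254
gripper_force: 24.2
```

```bash
python3 - <<'E'
from h import *
show()
E
```

```text
t 12.9 grasp W [ 0.5171 -0.0497  0.063 ] S [-0.1547 -0.1341  0.063 ] F [-3.3  1.1  2.7] w 0.254 q [ 0.72  0.06 -0.69  2.35  0.01  0.23 -1.51]
```

Past the interlock point. On to the end.

Emit:
jog_arm(
  commands=[
    [-1,0.01,0.18,0,0,0,0],
    [-1,0.02,0.18,0.01,0,0,0],
    [-1,0.03,0.18,0.02,0,0,0],
    [-1,0.04,0.18,0.03,0,0,0],
    [-1,0,0,0,0,0,0],
  ],
)

```text
time: 13.4
eef_pos: [0.5324, -0.0781, 0.0467]
ee_rot: [-3.03, -0.048, -0.804]
contact_force: [0.8, 2.2, 0.7]
gripper_width: 0.247
gripper_force: 26.3
```

Emit:
jog_arm(
  commands=[
    [-1,0.01,0.06,0.01,0,0,0],
    [-1,0.01,0.06,0.01,0,0,0],
    [-1,0,0,0,0,0,0],
  ],
)

```text
time: 13.7
eef_pos: [0.533, -0.0793, 0.0462]
ee_rot: [-3.028, -0.056, -0.801]
contact_force: [-15.3, 18.1, 22.6]
gripper_width: 0.249
gripper_force: 28.8
```

```bash
python3 - <<'E'
from h import *
show()
E
```

```text
t 13.7 grasp W [ 0.5238 -0.0796  0.0625] S [-0.1488 -0.1642  0.0625] F [-15.3  18.1  22.6] w 0.249 q [ 0.81  0.09 -0.7   2.33 -0.09  0.24 -1.33]
```

The red lever is at its stop: 18 N reaction, travel 59.5 mm against 59 mm nominal. I'll release, retreat and check.

Emit:
jog_arm(
  commands=[
    [-1,-0.02,-0.06,-0.03,0,0,0],
    [0,0,0,0,0,0,0],
    [0,0,0,0,0,0,0],
    [0,0,0,0,0,0,0],
    [0,0,0,-0.6,0,0,0],
    [0,0,0,-0.8,0,0,0],
    [0,0,0,-0.8,0,0,0],
    [0,0,0,-0.5,0,0,0],
    [0,0,0,0,0,0,0],
    [0,0,0,0,0,0,0],
  ],
)

```text
time: 14.7
eef_pos: [0.4785, -0.083, 0.1406]
ee_rot: [-3.031, -0.046, -0.805]
contact_force: [-0.4, -0.0, -0.3]
gripper_width: 0.496
gripper_force: 0.0
```

```bash
python3 - <<'E'
from h import *
show()
d=r.get_image("wrist");cv2.imwrite("pics/w4.png",d["color"][:,:,::-1])
s=r.read_state();T=np.eye(4);T[:3,:3]=Ro.from_rotvec(s["ee_rot"]).as_matrix();T[:3,3]=s["eef_pos"]
C=np.linalg.inv(T@np.array(d["mount"]));d["R"]=C[:3,:3];d["t"]=C[:3,3]
for n,p in(("blk0",W(-.140,-.0435,.066)),("red.6",W(-.1455,-.1666,.066))):print(n,proj(d,p))
E
```

```text
t 14.7 grasp W [ 0.4692 -0.0832  0.1569] S [-0.2035 -0.1662  0.1569] F [-0.4 -0.  -0.3] w 0.496 q [ 0.94 -0.27 -0.69  2.34 -0.57  0.56 -0.9 ]
blk0 (np.float64(117.92355573418956), np.float64(236.7453110377282))
red.6 (np.float64(317.63277683083504), np.float64(245.91896929239417))
```

View pics/w4.png

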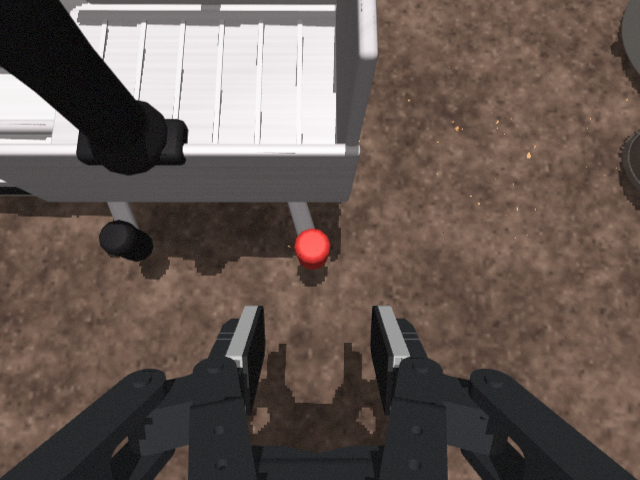

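The black knob is at (117,237) and the red at (313,246). Both match the predicted end positions (118,237) and (318,246), and the gripper is clear.

```bash
python3 -c "
from station import r
print(r.hand_in())"
```

```text
the job is handed in; nothing more can be done
None
```

The slicer is locked out and the job handed in at about 15 s: carriage home, then black lever parked, then red lever thrown fully right, each pushed to its stop, with the gripper clear at the end and nothing else seen to move.

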